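# Fit the slicing disc on the food processor's three drive studs

## Robot

A 6-joint arm with a two-finger parallel gripper is mounted at the origin on the work surface. World frame = base frame: x ahead of the robot, y to its left, z up, the work surface at z = 0. Lengths are in m, angles in rad, forces in N, time in s.
With the tool pointing down it reaches from about 0.25 to 0.775 m from the base axis. Payload 4 kg.
Tool frame: the origin (TCP) lies midway between the tips of the shut fingers; the grasp point (between the pads) lies 19 mm behind it; z points along the fingers, y is the line along which they close (so a half turn about z gives the same grasp; the last joint's range is limited). The gripper opens to 94 mm and grips with 3 to 60 N. Pads are 16 mm wide; open, the fingers measure 119 mm over their backs; the gripper's body (75 mm by 177 mm) begins 78 mm behind the grasp point.
Start: joints at [1.232, 0.087, 1.371, -0, 1.684, -0.103], TCP at [0.129, 0.535, 0.206] pointing down, gripper open.
Joint ranges: [-3.1, 3.1], [-0.76, 2.03], [0.27, 2.55], [-1.08, 4.22], [0.17, 2.65], [-2.57, 2.57]. Speed limits (rad/s): [2.79, 2.79, 3.14, 3.14, 3.14, 3.14].

## Interface

Orientations are given as [roll, pitch, yaw] about the fixed x, y, z axes, in that order (R = Rz(yaw) Ry(pitch) Rx(roll)).
In Python, from bench import get_obs, snapshot, close_job gives the robot as it stands. The module is installed in compiled form; this text tells all that it offers.
- The arm moves only by the tool drive_tool, never from a script. Its argument "commands" is a list of rows, each a list of 6 numbers: the shift along the tool's x, y, z in units of 0.04 m (1.0 is 0.04 m), then the turn, a rotation vector about the tool's x, y, z in units of 0.1 rad (1.0 is 0.1 rad). In form: [[dx, dy, dz, wx, wy, wz], ...]. A call has 1 to 20 rows; each row shifts and turns the commanded pose from where the row before left it, along the tool's axes as they then stand; what a row does not reach is not made up. A row lasts 1/8 s, in which the tool goes at most 62.5 mm and 10.7 degrees, less where a joint would pass 70% of its speed; a pose out of reach is approached as far as the arm can. A call with a number of a shift or a turn outside -1 to 1 is refused whole. A call with a gripper value outside its range is refused whole. "gripper" is the closure, from 0 (fully open) to 1 (shut), set as the call begins (left out, the last holds). The fingers move at their own pace and stop on an object; the grip force is fixed at half the most. Time passes only in rows, so rows that do not move let the fingers close. It gives the time, the measured TCP pose, the force, the opening and the grip force at its end, in the units of the state.
- get_obs(): the state, without advancing time (a new reading comes with each control period).
- snapshot(name): name is "scene" or "top" or "wrist"; returns a dict with "image" (384x512x3 uint8, blue, green, red), "range_z" (384x512 float32, m along the optical axis (not along the pixel's ray), 0 where there is no reading), "fx", "fy", "cx", "cy" (pixels), "rvec" (rotation vector, rad) and "tvec" (3), from world to camera coordinates, as OpenCV has them. Camera axes: x right, y down, z forward; pixel columns grow to the right and rows downward; lengths in m; the calibration is good to about 2 mm. The wrist camera is an equidistant fisheye: a pixel r from the principal point sees the ray r / f radians off the axis. A picture is of the moment at which its call begins.
- close_job(): hands the job in; it is judged then, once.
The state is a dict: "time": time; "joint_positions": joint angles; "qvel": joint speeds; "joint_torque": joint torques, N m; "tool_pos": TCP position; "ee_rot": TCP orientation; "wrist_force": force on the tool from outside, world axes, zero at the start; "wrist_torque": the same for the moment, N m; "width": finger opening in m; "finger_force": force on a finger pad.
Only numpy, scipy, OpenCV 4.12 (cv2) and the standard library are available. Lean on these libraries where they do the work, as an engineer would, in place of code of your own. Each camera call takes 0.05 s, during which the arm holds its last target. There are 200 camera calls.

## Task

Pick up the slicing disc by its bridge handle, put its centre bore over the spigot of the food processor base and, pressing only gently, turn it until its three holes line up with the three drive studs. Slide it down fully home, flat on the drive plate, and let go of it there. Never force the disc against the studs, and leave the spatula, the dosa turner and the ramekin where they lie.

Things in the scene. Friction and masses are not known exactly. Their poses are not given: they have to be found in the camera images.
- disc: Round steel slicing disc, 116 mm across, 4 mm thick, about 0.3 kg, at first flat on the board. Origin: centre of its underside; z up out of the handle side; x along the handle. Centre bore 17 mm in diameter and three equal through holes of 11 mm, 32 mm from the axis, at +y and 120 degrees to either side of it. Any hole fits any stud.
- disc_grip (a point): Centre of the disc's black bridge handle: a straight bar 66 mm long along the disc's x, 12 mm wide (y), 16 mm tall, on the disc's axis 35 mm above its underside. Axes as the disc's. Open below, on a 6 mm leg at each end. Grasp it across its 12 mm width, from above.
- processor: White food processor base without its bowl, fixed, 200 x 210 mm, 90 mm tall, black knob in front. Origin: centre of its underside, z up. It carries the drive plate with spigot and studs. A low grey rim (176 mm across, 6 mm high) runs round the plate.
- seat (a point): Centre of the top face of the aluminium drive plate (96 mm across, 100 mm above the counter), where the centre of the disc's underside must come to rest. A steel spigot, 14 mm in diameter, 22 mm tall, tapering over its top 6 mm, rises here. Axes are the base's, not the plate's: they do not tell how the studs are turned.
- stud_tips (a point): Point on the spigot's axis, 12 mm above the drive plate, level with the tips of the three steel studs: 8 mm in diameter, 12 mm tall, tapering to 4 mm over the top 3 mm, 32 mm from the axis, 120 degrees apart. Their angle differs each time and is not measured: see it or feel for it with the disc. A disc not lined up rests on these tips. The plate does not turn by hand (holds 4 N m).
- board: Wooden chopping board, fixed, 360 (x) x 300 (y) x 25 mm thick. Origin: centre of its underside on the counter, z up.
- spatula_mid (a point): Teal silicone spatula, loose, lying on the board along its own x, 250 mm long, 12 mm high, blade 46 mm wide; point 115 mm from the handle end, half-way up. Leave alone.
- turner_mid (a point): Steel dosa turner, loose, lying flat on the board along its own x, 258 mm long, 6 mm high, blade 48 mm wide; point 120 mm from the handle end, half-way up. Leave alone.
- ramekin_mid (a point): Small white ceramic ramekin, loose, on the board, 76 mm across, 42 mm tall; point on its axis, half-way up. Leave alone.

How it is judged:
On the way, in this order (a step that is already met when the one before it is completed fails the run):
1. the disc is lifted clear of the board (z of disc in the frame of board above 0.06 m and contact force between disc and board below 0.1 N), for 0.2 s.
2. the disc is fully home over the studs, flat on the drive plate (z of disc in the frame of seat below 0.003 m and horizontal distance between disc and seat below 0.004 m and angle between disc's own z axis and vertical below 0.05 rad), for 0.2 s.
At the end, for the whole second after the job is handed in: the disc lies at rest fully home on the drive plate with the studs through its holes (underside within 3 mm of the plate, centre within 4 mm of the plate's centre, level within 0.05 rad), and is released (all of step 2 and linear speed of disc below 0.01 m/s and contact force between disc and the fingers below 0.1 N); the robot touches nothing.
It fails at once if the disc is pressed or dropped on the processor with more than 50 N (contact force between disc and processor above 50 N).
It fails at once if the spatula is moved more than 25 mm (distance of spatula_mid from where it was at the start of the episode above 0.025 m).
It fails at once if the turner is moved more than 25 mm (distance of turner_mid from where it was at the start of the episode above 0.025 m).
It fails at once if the ramekin is moved more than 25 mm (distance of ramekin_mid from where it was at the start of the episode above 0.025 m).
It also fails if it takes over 64 s, if anything falls off the work surface, if the arm or the gripper's body presses on something with over 40 N, if the wrist force passes 120 N, or if a joint passes its speed limit or range.

## Working session

There is one attempt and no reset: what is moved stays moved. The work goes in short steps, Python scripts to look and compute and a tool call to move; the robot and the scene stay as the last step left them, time stands still between calls to the robot, and variables do not carry over. Pictures are saved under pics/ and viewed, at most 10 in all, crops included, and the job is handed in when it is done.

Besides the shell and the picture viewer there is one more tool, called after "Emit:" as name([rows], argument=value, ...), one row to a line, values as JSON. drive_tool: Moves the arm, as the interface text tells. Its arguments: {"type":"object","properties":{"commands":{"type":"array"},"gripper":{"type":"number"}},"required":["commands"]}

```bash
mkdir -p pics; cat > h.py <<'E'
import numpy as np, cv2
from bench import get_obs, snapshot, close_job
def save(n,s): cv2.imwrite(f'pics/{n}.png',s['image'])
def cloud(s):
    h,w=s['range_z'].shape; u,v=np.meshgrid(np.arange(w),np.arange(h)); z=s['range_z']
    p=np.stack([(u-s['cx'])/s['fx']*z,(v-s['cy'])/s['fy']*z,z],-1)
    R=cv2.Rodrigues(np.array(s['rvec'],float))[0]
    return (p-np.array(s['tvec']).ravel())@R
E
python3 - <<'E'
from h import *
s=snapshot('top'); save('top1',s); np.savez('top1.npz',**s)
t=snapshot('scene'); np.savez('scene1.npz',**t)
cv2.imwrite('pics/scene1.png',t['image'])
o=get_obs(); print({k:np.round(v,3) for k,v in o.items()})
E
```

```text
{'time': np.float64(0.1), 'joint_positions': array([ 1.232,  0.088,  1.372, -0.   ,  1.684, -0.103]), 'qvel': array([ 0.001, -0.   , -0.005,  0.001, -0.001, -0.001]), 'joint_torque': array([ 3.0000e-03, -3.4125e+01, -3.0330e+01,  7.2000e-02,  3.0000e-02,
       -0.0000e+00]), 'tool_pos': array([0.128, 0.534, 0.204]), 'ee_rot': array([-3.14 , -0.   ,  2.906]), 'wrist_force': array([-0.577, -0.694,  0.489]), 'wrist_torque': array([0.034, 0.007, 0.047]), 'finger_force': np.float64(0.0), 'width': np.float64(0.094)}
```

View pics/top1.png

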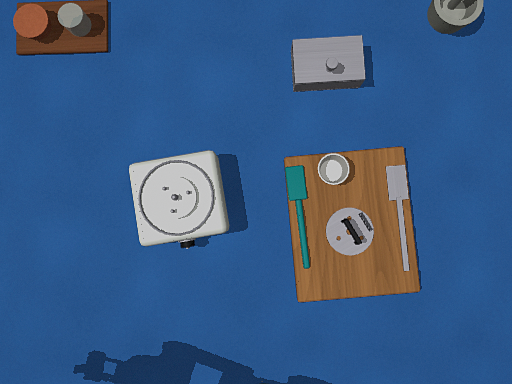

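The top view shows the disc near (350,231) with its handle tilted, the spigot near (175,197), and studs near (165,188), (189,192) and (173,211). Next I'll enlarge both and compute world points.

```bash
python3 - <<'E'
from h import *
s=dict(np.load('top1.npz')); P=cloud(s)
for n,(u,v) in dict(spig=(175,197),st1=(165,188),st2=(189,192),st3=(173,211),disc=(350,231),hand=(353,230),disc2=(335,225),board=(330,280),spat=(303,220),ram=(334,170)).items(): print(n,np.round(P[v,u],3))
print(s['fx'],P[0,0],P[383,511])
a=cv2.resize(s['image'][165:230,140:215],None,fx=6,fy=6,interpolation=cv2.INTER_CUBIC)
b=cv2.resize(s['image'][200:265,315:390],None,fx=6,fy=6,interpolation=cv2.INTER_CUBIC)
cv2.imwrite('pics/crop1.png',np.vstack([a,b])[:, :][:780] if 0 else np.hstack([a,b])[:, :900]); 
cv2.imwrite('pics/crop1.png',cv2.resize(np.hstack([a,b]),(798,346)))
# disc: handle-top points
m=(P[...,2]>.055)&(P[...,2]<.085)&(abs(P[...,0]-P[231,350,0])<.08)&(abs(P[...,1]-P[231,350,1])<.08)
q=P[m]; print(len(q),q.mean(0)); w,V=np.linalg.eigh(np.cov(q[:,:2].T)); print(w**.5,np.degrees(np.arctan2(V[1,1],V[0,1])))
E
```

```text
spig [0.562 0.184 0.119]
st1 [0.584 0.21  0.108]
st2 [0.573 0.154 0.109]
st3 [0.531 0.191 0.113]
disc [ 0.474 -0.216  0.069]
hand [ 0.476 -0.224  0.067]
disc2 [ 0.488 -0.188  0.03 ]
board [ 0.355 -0.171  0.026]
spat [ 0.502 -0.11   0.037]
ram [ 0.624 -0.191  0.027]
419.3490096307058 [1.10327783 0.6686862  0.0014415 ] [ 0.09263443 -0.60691298 -0.0040546 ]
164 [ 0.47279618 -0.22120576  0.06712857]
[0.00370691 0.01914554] -150.5164680196977
```

View pics/crop1.png

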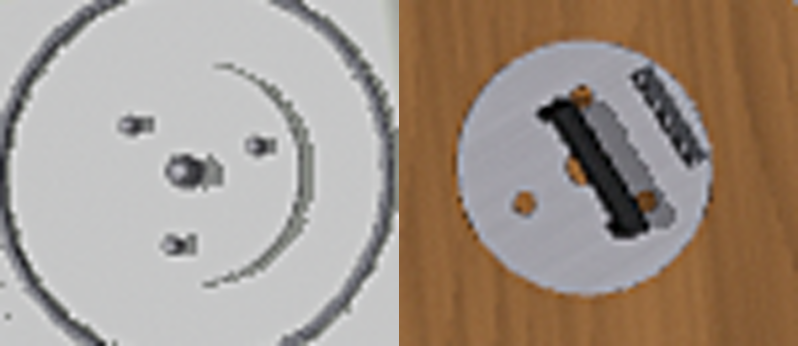

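The crop shows stud tips at (130,125), (258,145) and (175,244), the disc centre at (585,168) and its lone hole at (523,204). That puts the disc yaw near 29.5° and its holes at about 0° mod 120.

```bash
cat >> h.py <<'E'
def ray(s,u,v,z,fish=False):
    if fish:
        d=np.array([u-s['cx'],v-s['cy']]); r=np.hypot(*d); th=r/s['fx']; d=np.r_[d/max(r,1e-9)*np.sin(th),np.cos(th)]
    else: d=np.array([(u-s['cx'])/s['fx'],(v-s['cy'])/s['fy'],1])
    R=cv2.Rodrigues(np.array(s['rvec'],float))[0]; c=-R.T@np.array(s['tvec'],float).ravel(); d=R.T@d
    return c+d*(z-c[2])/d[2]
def plan(x,y,z,yawdeg):
    from scipy.spatial.transform import Rotation as Ro
    o=get_obs(); R=Ro.from_euler('xyz',o['ee_rot'])
    d=R.inv().apply(np.array([x,y,z])-o['tool_pos'])
    w=(R.inv()*Ro.from_euler('xyz',[np.pi,0,np.radians(yawdeg)])).as_rotvec()
    print('shift units (0.04)',np.round(d/.04,2),'turn units (0.1)',np.round(w/.1,2),'t',o['time'])
def studs(L):
    L=np.array(L)[:,:2]; c=L.mean(0); a=np.degrees(np.arctan2(*(L-c).T[::-1]))%120
    print('centre',c,'r',np.hypot(*(L-c).T),'ang%120',a)
E
python3 - <<'E'
from h import *
s=dict(np.load('top1.npz')); k=75/399
L=[ray(s,140+u*k-.4,165+v*k-.4,.112) for u,v in [(130,125),(258,145),(175,244)]]; studs(L)
c=ray(s,315+(585-399)*k-.4,200+168*k-.4,.029); print('disc c',c)
print('spig',ray(s,140+182*k-.4,165+170*k-.4,.122))
w=snapshot('wrist'); R=cv2.Rodrigues(np.array(w['rvec'],float))[0]
o=get_obs(); from scipy.spatial.transform import Rotation as Ro
T=Ro.from_euler('xyz',o['ee_rot']).inv()
print('cam in tool',T.apply(-R.T@np.ravel(w['tvec'])-o['tool_pos']),'axis',T.apply(R[2]),w['fx'])
plan(.56,.184,.26,90)
E
```

```text
centre [0.56314918 0.18628745] r [0.03199533 0.032096   0.03148168] ang%120 [50.15192285 48.99068136 49.41172135]
disc c [ 0.47221592 -0.22306437  0.029     ]
spig [0.56320691 0.18654592 0.122     ]
cam in tool [ 0.07757513  0.00063964 -0.18017016] axis [-2.68760142e-01 -4.93096022e-04  9.63207009e-01] 297.3186396354542
shift units (0.04) [-12.54  -6.    -1.38] turn units (0.1) [-1.000e-02  1.000e-02  1.335e+01] t 0.15
```

Emit:
drive_tool([
  [-0.9,-0.42,-0.03,0,0,0],
  [-0.9,-0.42,-0.03,0,0,0],
  [-0.9,-0.42,-0.03,0,0,0],
  [-0.9,-0.42,-0.03,0,0,0],
  [-0.9,-0.42,-0.03,0,0,0],
  [-0.9,-0.42,-0.03,0,0,0],
  [-0.9,-0.42,-0.03,0,0,0],
  [-0.9,-0.42,-0.03,0,0,0],
  [-0.9,-0.42,-0.03,0,0,0],
  [-0.9,-0.42,-0.03,0,0,0],
  [-0.9,-0.42,-0.03,0,0,0],
  [-0.9,-0.42,-0.03,0,0,0],
  [-0.9,-0.42,-0.03,0,0,0],
  [-0.9,-0.42,-0.03,0,0,0],
  [0,0,0,0,0,0],
  [0,0,0,0,0,0],
  [0,0,0,0,0,0],
])

```text
time: 2.28
tool_pos: [0.5628, 0.1892, 0.2224]
ee_rot: [3.141, -0.0, 2.907]
wrist_force: [-0.1, 0.6, -0.0]
width: 0.0938
finger_force: 0.0
```

```bash
python3 - <<'E'
from h import *
w=snapshot('wrist'); np.savez('w1.npz',**w); save('w1',w); plan(.472,-.222,.16,29.5); print(get_obs()['tool_pos'])
E
```

```text
shift units (0.04) [ -0.18 -10.53   1.56] turn units (0.1) [ 0.   -0.   23.92] t 2.325
[0.56284178 0.18925187 0.22250271]
```

View pics/w1.png

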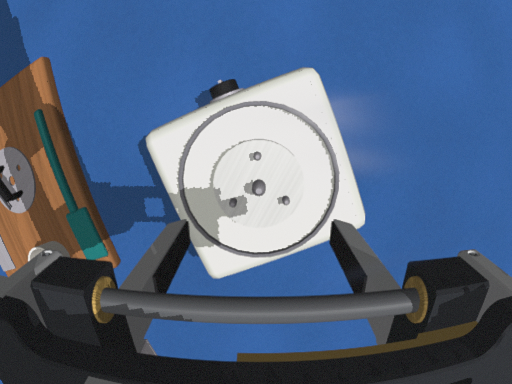

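The wrist view shows studs at about (257,155), (286,201) and (233,202), and the spigot at (259,186).

```bash
python3 - <<'E'
from h import *
s=dict(np.load('w1.npz'))
for pts in ([(257,156),(286,200.5),(233.5,202.5)],):
    studs([ray(s,u,v,.112,True) for u,v in pts])
print(ray(s,259,186,.122,True))
cv2.imwrite('pics/w1c.png',cv2.resize(s['image'][140:220,210:310],None,fx=7,fy=7,interpolation=cv2.INTER_CUBIC))
E
```

```text
centre [0.56163328 0.1895234 ] r [0.03142936 0.03148447 0.03101095] ang%120 [49.85542559 48.91959944 49.29891043]
[0.55840943 0.19047635 0.122     ]
```

View pics/w1c.png

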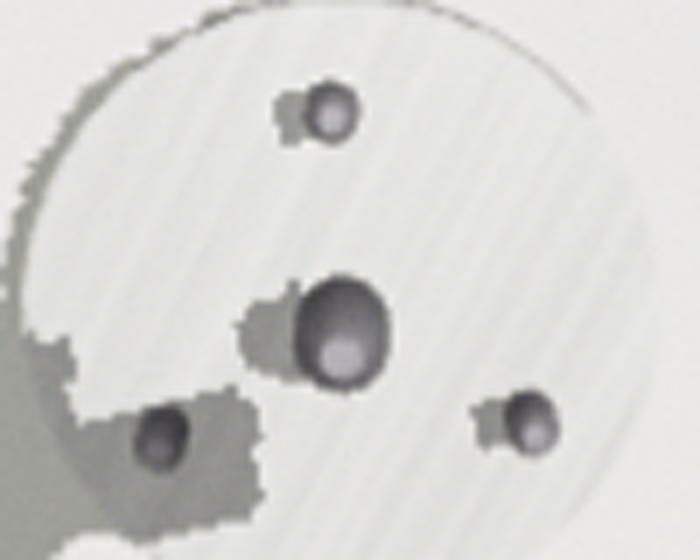

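Emit:
drive_tool([
  [0,-0.92,0,0,0,0],
  [0,-0.96,0,0,0,0],
  [0,-0.96,0,0,0,0],
  [0,-0.96,0,0,0,0],
  [0,-0.96,0,0,0,0],
  [0,-0.96,0,0,0,0],
  [0,-0.96,0,0,0,0],
  [0,-0.96,0,0,0,0],
  [0,-0.96,0,0,0,0],
  [-0.1,-0.96,0,0,0,0],
  [-0.08,-0.97,0,0,0,0],
  [0,0,0,0,0,1],
  [0,0,0,0,0,1],
  [0,0,0,0,0,1],
  [0,0,0,0,0,1],
])

```text
time: 4.2
tool_pos: [0.4722, -0.222, 0.2226]
ee_rot: [3.141, 0.0, 2.504]
wrist_force: [-0.9, 0.4, 0.4]
width: 0.0939
finger_force: 0.0
```

Emit:
drive_tool([
  [0,0,0,0,0,1],
  [0,0,0,0,0,1],
  [0,0,0,0,0,1],
  [0,0,0,0,0,1],
  [0,0,0,0,0,1],
  [0,0,0,0,0,1],
  [0,0,0,0,0,1],
  [0,0,0,0,0,1],
  [0,0,0,0,0,1],
  [0,0,0,0,0,1],
  [0,0,0,0,0,1],
  [0,0,0,0,0,1],
  [0,0,0,0,0,1],
  [0,0,0,0,0,1],
  [0,0,0,0,0,1],
  [0,0,0,0,0,1],
  [0,0,0,0,0,1],
  [0,0,0,0,0,1],
  [0,0,0,0,0,1],
  [0,0,0,0,0,0.9],
])

```text
time: 6.7
tool_pos: [0.4723, -0.2219, 0.2226]
ee_rot: [3.141, -0.0, 0.514]
wrist_force: [-0.3, -0.2, 0.5]
width: 0.094
finger_force: 0.0
```

```bash
python3 - <<'E'
from h import *
w=snapshot('wrist'); np.savez('w2.npz',**w); save('w2',w); plan(.472,-.222,.05,29.5); print(get_obs()['tool_pos'],get_obs()['ee_rot'])
E
```

```text
shift units (0.04) [-0.01 -0.    4.31] turn units (0.1) [ 0.   -0.   -0.03] t 6.75
[ 0.4722482  -0.22195126  0.2225849 ] [ 3.14117520e+00 -4.22503021e-04  5.12358586e-01]
```

View pics/w2.png

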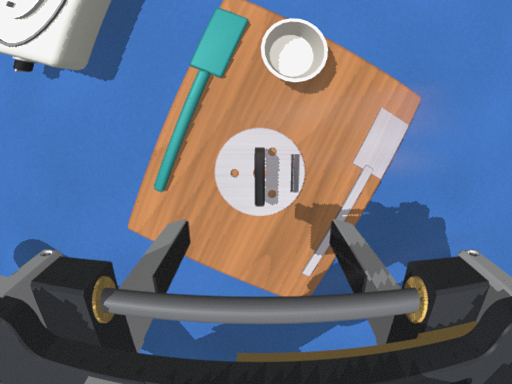

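The handle stands upright in the picture, from about (259,148) to (260,205), with a hole at (235,173) and the others at (272,152) and (272,194).

```bash
python3 - <<'E'
from h import *
s=dict(np.load('w2.npz'))
a,b=ray(s,259,148,.068,True),ray(s,260,205.5,.068,True); print(a,b,(a+b)/2,np.degrees(np.arctan2(*(a-b)[1::-1])),np.linalg.norm(a-b))
studs([ray(s,u,v,.029,True) for u,v in [(235,173),(272,152),(272,194)]])
print(get_obs()['tool_pos'])
cv2.imwrite('pics/w2c.png',cv2.resize(s['image'][120:225,205:315],None,fx=5.5,fy=5.5,interpolation=cv2.INTER_CUBIC))
E
```

```text
[ 0.50392035 -0.20351973  0.068     ] [ 0.44498547 -0.23814899  0.068     ] [ 0.47445291 -0.22083436  0.068     ] 30.437860254688275 0.06835573417942079
centre [ 0.47161772 -0.22270566] r [0.03177587 0.0316506  0.03218522] ang%120 [118.90641568 119.89314729 119.5919322 ]
[ 0.4722482  -0.22195126  0.2225849 ]
```

View pics/w2c.png

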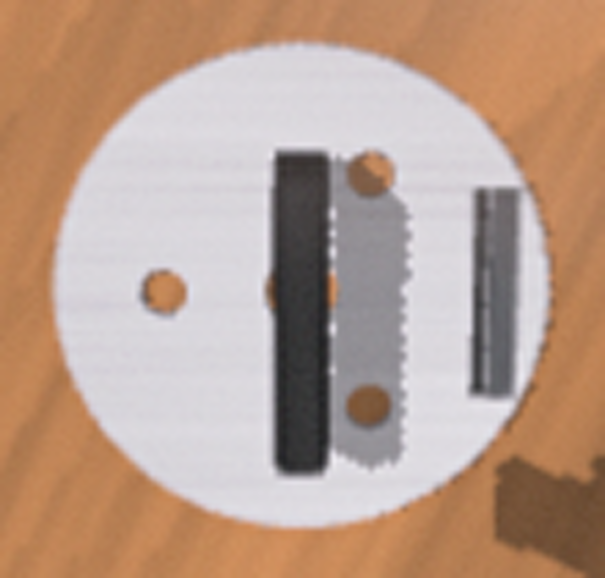

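Emit:
drive_tool([
  [0,0,0.9,0,0,0],
  [0,0,0.9,0,0,0],
  [0,0,0.9,0,0,0],
  [0,0,0.9,0,0,0],
  [0,0,0.5,0,0,0],
  [0,0,0.24,0,0,0],
  [0,0,0.2,0,0,0],
  [0,0,0,0,0,0],
  [0,0,0,0,0,0],
], gripper=0.4)

```text
time: 7.88
tool_pos: [0.4728, -0.2232, 0.0416]
ee_rot: [3.14, -0.001, 0.516]
wrist_force: [-0.1, 0.0, -0.2]
width: 0.0563
finger_force: 0.0
```

Emit:
drive_tool([
  [0,0,0,0,0,0],
  [0,0,0,0,0,0],
  [0,0,0,0,0,0],
  [0,0,0,0,0,0],
  [0,0,0,0,0,0],
  [0,0,0,0,0,0],
  [0,0,0,0,0,0],
  [0,0,0,0,0,0],
], gripper=1)

```text
time: 8.88
tool_pos: [0.4721, -0.2227, 0.0406]
ee_rot: [-3.141, 0.0, 0.516]
wrist_force: [-1.0, 1.1, 0.4]
width: 0.0119
finger_force: 30.0
```

Emit:
drive_tool([
  [0,0,-0.3,0,0,0],
  [0,0,-0.6,0,0,0],
  [0,0,-0.7,0,0,0],
  [0,0,-0.7,0,0,0],
  [0,0,-0.7,0,0,0],
  [0,0,-0.7,0,0,0],
  [0,0,-0.3,0,0,0],
  [0,0,0,0,0,0],
  [0,0,0,0,0,-0.8],
  [0,0,0,0,0,-0.8],
  [0,0,0,0,0,-0.8],
  [0,0,0,0,0,-0.8],
  [0,0,0,0,0,-0.8],
  [0,0,0,0,0,-0.8],
  [0,0,0,0,0,-0.8],
  [0,0,0,0,0,-0.8],
  [0,0,0,0,0,-0.8],
  [0,0,0,0,0,-0.8],
  [0,0,0,0,0,-0.73],
  [0,0,0,0,0,0],
])

```text
time: 11.38
tool_pos: [0.4715, -0.2225, 0.1988]
ee_rot: [-3.139, -0.001, 1.388]
wrist_force: [0.8, -0.1, -2.2]
width: 0.012
finger_force: 30.0
```

```bash
python3 - <<'E'
from h import *
plan(.562,.1885,.2,79.4); o=get_obs(); print(o['tool_pos'],np.degrees(o['ee_rot']),o['width'],o['wrist_force'])
E
```

```text
shift units (0.04) [10.51  0.36 -0.02] turn units (0.1) [-0.03 -0.01  0.02] t 11.375
[ 0.47153097 -0.22246786  0.19883421] [-1.79830954e+02 -6.86019842e-02  7.95231779e+01] 0.011998917354940665 [ 0.76792155 -0.10100414 -2.1607974 ]
```

Emit:
drive_tool([
  [0.4,0.01,0,0,0,0],
  [0.75,0.02,0,0,0,0],
  [0.75,0.03,0,0,0,0],
  [0.75,0.03,0,0,0,0],
  [0.75,0.03,0,0,0,0],
  [0.75,0.03,0,0,0,0],
  [0.75,0.03,0,0,0,0],
  [0.75,0.03,0,0,0,0],
  [0.75,0.03,0,0,0,0],
  [0.75,0.03,0,0,0,0],
  [0.75,0.03,0,0,0,0],
  [0.75,0.03,0,0,0,0],
  [0.75,0.02,0,0,0,0],
  [0.75,0.01,0,0,0,0],
  [0.7,0,0,0,0,0],
  [0.4,0,0,0,0,0],
  [0.01,0,0,0,0,0],
  [0,0,0,0,0,0],
  [0,0,0,0,0,0],
  [0,0,0,0,0,0],
])

```text
time: 13.88
tool_pos: [0.568, 0.2167, 0.2009]
ee_rot: [3.141, -0.0, 1.388]
wrist_force: [0.6, -0.7, -2.6]
width: 0.0118
finger_force: 30.0
```

```bash
python3 - <<'E'
from h import *
w=snapshot('wrist'); np.savez('w3.npz',**w); s=snapshot('scene'); np.savez('s3.npz',**s)
cv2.imwrite('pics/m3.png',cv2.resize(np.hstack([w['image'],s['image']]),(800,300)) )
cv2.imwrite('pics/w3c.png',cv2.resize(w['image'][100:280,140:380],None,fx=3.2,fy=3.2,interpolation=cv2.INTER_CUBIC))
plan(.562,.1885,.15,79.4); o=get_obs(); print(o['tool_pos'],np.degrees(o['ee_rot']),o['width'],o['wrist_force'])
E
```

```text
shift units (0.04) [-0.73 -0.02  1.27] turn units (0.1) [ 0.   -0.    0.02] t 13.975
[0.56795786 0.21697506 0.20084892] [ 1.79986365e+02 -8.97196363e-03  7.95262140e+01] 0.011513440313324193 [ 0.17785431  0.17701382 -2.64272728]
```

View pics/w3c.png

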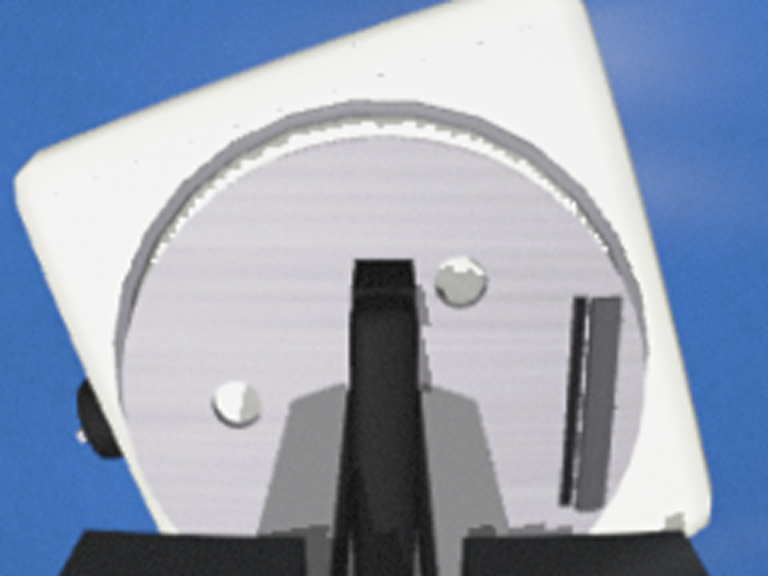

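View pics/m3.png

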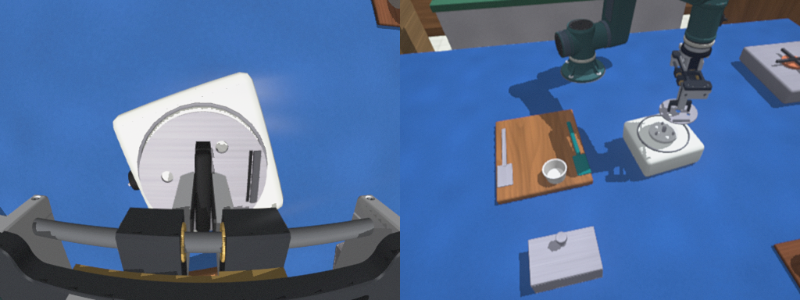

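The disc hangs level, with holes at (284,188) and (214,226) in the wrist frame. The move overshot by 28 mm, and the processor is clear below. Checking where the disc centre sits in the hand.

```bash
python3 - <<'E'
from h import *
s=dict(np.load('w3.npz')); z=.2009-.0156+.004
A=ray(s,284.1,187.6,z,True)[:2]; B=ray(s,213.9,225.7,z,True)[:2]
print(A,B,np.linalg.norm(A-B),'(55.4mm)')
m=(A+B)/2; d=(B-A)/np.linalg.norm(B-A); n=np.array([d[1],-d[0]])
tc=get_obs()['tool_pos'][:2]
if n@(tc-m)<0:n=-n
c=m+n*.016; print('centre',c,'tcp',tc,'hole ang',[np.degrees(np.arctan2(*(q-c)[::-1]))%120 for q in(A,B)])
E
```

```text
[0.58995393 0.24094207] [0.53727871 0.22261001] 0.05577403815931383 (55.4mm)
centre [0.56887528 0.216665  ] tcp [0.56795786 0.21697506] hole ang [np.float64(49.03372524177975), np.float64(49.344175757569246)]
```

Emit:
drive_tool([
  [-0.4,-0.01,0,0,0,0],
  [-0.34,-0.01,0.2,0,0,0],
  [0,0,0.4,0,0,0],
  [0,0,0.4,0,0,0],
  [0,0,0.3,0,0,0],
  [0,0,0.1,0,0,0],
  [0,0,0.05,0,0,0],
  [0,0,0.05,0,0,0],
  [0,0,0.05,0,0,0],
  [0,0,0,0,0,0],
])

```text
time: 15.22
tool_pos: [0.5618, 0.1886, 0.1388]
ee_rot: [3.141, -0.0, 1.389]
wrist_force: [-0.0, 0.4, -1.7]
width: 0.0115
finger_force: 30.0
```

```bash
python3 - <<'E'
from h import *
o=get_obs(); print(o['tool_pos'],np.degrees(o['ee_rot']),o['width'],o['wrist_force'],o['wrist_torque'])
E
```

```text
[0.56178344 0.18855555 0.13879145] [ 1.79989219e+02 -8.47667480e-03  7.95738873e+01] 0.011500817560078496 [-0.04976252  0.42096822 -1.73411344] [-0.09108067  0.0625143   0.03590255]
```

Now lower gently onto the spigot, in 1–2 mm rows.

Emit:
drive_tool([
  [0,0,0.04,0,0,0],
  [0,0,0.04,0,0,0],
  [0,0,0.04,0,0,0],
  [0,0,0,0,0,0],
])

```text
time: 15.72
tool_pos: [0.5616, 0.1885, 0.1336]
ee_rot: [-3.141, 0.0, 1.389]
wrist_force: [-0.4, -0.4, -1.4]
width: 0.0117
finger_force: 30.0
```

Emit:
drive_tool([
  [0,0,0.03,0,0,0],
  [0,0,0.03,0,0,0],
  [0,0,0,0,0,0],
])

```text
time: 16.1
tool_pos: [0.5617, 0.1885, 0.1313]
ee_rot: [-3.141, 0.0, 1.389]
wrist_force: [0.4, -0.7, -2.3]
width: 0.0119
finger_force: 30.0
```

Emit:
drive_tool([
  [0,0,0.03,0,0,0],
  [0,0,0.03,0,0,0],
  [0,0,0,0,0,0],
])

```text
time: 16.48
tool_pos: [0.5616, 0.1885, 0.1289]
ee_rot: [-3.141, 0.0, 1.389]
wrist_force: [0.2, -0.6, -2.3]
width: 0.0119
finger_force: 30.0
```

Emit:
drive_tool([
  [0,0,0.025,0,0,0],
  [0,0,0.025,0,0,0],
  [0,0,0,0,0,0],
])

```text
time: 16.85
tool_pos: [0.5617, 0.1885, 0.1269]
ee_rot: [-3.141, -0.0, 1.389]
wrist_force: [0.2, 0.1, -2.5]
width: 0.0116
finger_force: 30.0
```

No contact so far. Continuing.

Emit:
drive_tool([
  [0,0,0.025,0,0,0],
  [0,0,0.025,0,0,0],
  [0,0,0,0,0,0],
])

```text
time: 17.23
tool_pos: [0.5617, 0.1885, 0.1249]
ee_rot: [-3.141, 0.0, 1.389]
wrist_force: [0.4, 0.2, -3.1]
width: 0.0116
finger_force: 30.0
```

Emit:
drive_tool([
  [0,0,0.025,0,0,0],
  [0,0,0.025,0,0,0],
  [0,0,0,0,0,0],
])

```text
time: 17.6
tool_pos: [0.5617, 0.1885, 0.123]
ee_rot: [-3.141, 0.0, 1.389]
wrist_force: [0.3, 0.8, -1.6]
width: 0.0121
finger_force: 30.0
```

Emit:
drive_tool([
  [0,0,0.025,0,0,0],
  [0,0,0.025,0,0,0],
  [0,0,0.025,0,0,0],
  [0,0,0,0,0,0],
])

```text
time: 18.1
tool_pos: [0.5617, 0.1885, 0.1199]
ee_rot: [-3.141, 0.0, 1.389]
wrist_force: [0.3, -0.8, -1.5]
width: 0.0114
finger_force: 30.0
```

Emit:
drive_tool([
  [0,0,0.025,0,0,0],
  [0,0,0.025,0,0,0],
  [0,0,0.025,0,0,0],
  [0,0,0,0,0,0],
])

```text
time: 18.6
tool_pos: [0.5618, 0.1885, 0.1173]
ee_rot: [3.141, -0.0, 1.389]
wrist_force: [-0.8, -0.2, -0.8]
width: 0.0121
finger_force: 30.1
```

Emit:
drive_tool([
  [0,0,0.02,0,0,0],
  [0,0,0.02,0,0,0],
  [0,0,0,0,0,0],
])

```text
time: 18.98
tool_pos: [0.562, 0.1886, 0.1166]
ee_rot: [3.14, -0.001, 1.389]
wrist_force: [-3.0, -0.5, 5.1]
width: 0.0118
finger_force: 31.6
```

Emit:
drive_tool([
  [0,0,0.02,0,0,0],
  [0,0,0,0,0,0],
])

```text
time: 19.23
tool_pos: [0.5621, 0.1886, 0.1165]
ee_rot: [3.14, -0.001, 1.389]
wrist_force: [-2.7, -0.8, 7.1]
width: 0.0116
finger_force: 32.2
```

```bash
python3 - <<'E'
from h import *
o=get_obs(); print(o['tool_pos'],np.degrees(o['ee_rot']),o['width'],o['wrist_force'],o['wrist_torque'])
E
```

```text
[0.56207991 0.18863109 0.11645474] [ 1.79907148e+02 -4.43789455e-02  7.95756671e+01] 0.011612754989612596 [-2.67443625 -0.82472779  7.11885391] [-0.26010503  0.7196391   0.00744128]
```

Emit:
drive_tool([
  [0,0,-0.02,0,0,0],
  [0,0,0,0,0,0],
])

```text
time: 19.48
tool_pos: [0.562, 0.1886, 0.1165]
ee_rot: [3.14, -0.001, 1.389]
wrist_force: [-2.1, -0.7, 5.8]
width: 0.0116
finger_force: 31.9
```

Emit:
drive_tool([
  [0,0,0,0,0,0],
  [0,0,0,0,0,0],
  [0,0,0,0,0,0],
  [0,0,0,0,0,0],
  [0,0,-0.2,0,0,0],
  [0,0,-0.5,0,0,0],
  [0,0,-0.8,0,0,0],
  [0,0,-0.8,0,0,0],
  [0,0,-0.5,0,0,0],
  [0,0,0,0,0,0],
  [0,0,0,0,0,0],
], gripper=0.4)

```text
time: 20.85
tool_pos: [0.5614, 0.1884, 0.2266]
ee_rot: [-3.14, 0.0, 1.389]
wrist_force: [0.4, -0.2, -0.2]
width: 0.0562
finger_force: 0.0
```

```bash
python3 - <<'E'
from h import *
w=snapshot('wrist'); np.savez('w4.npz',**w)
cv2.imwrite('pics/w4c.png',cv2.resize(w['image'][90:290,150:370],None,fx=3,fy=3,interpolation=cv2.INTER_CUBIC))
s=snapshot('top'); P=cloud(s); c=np.array([.562,.188])
r=np.hypot(*(P[...,:2]-c).reshape(-1,2).T).reshape(P.shape[:2])
for n,m in (('disc',(r>.036)&(r<.053)&(P[...,2]<.13)),('housing',(r>.065)&(r<.08)&(P[...,2]<.13))):
    q=P[m]; A=np.c_[q[:,:2]-c,np.ones(len(q))]; k=np.linalg.lstsq(A,q[:,2],rcond=None)[0]; print(n,len(q),np.median(q[:,2]),k)
E
```

```text
disc 645 0.10459975951449538 [0.00686069 0.00306022 0.10468589]
housing 780 0.09042087200568644 [-0.00154758 -0.00326621  0.09032089]
```

View pics/w4c.png

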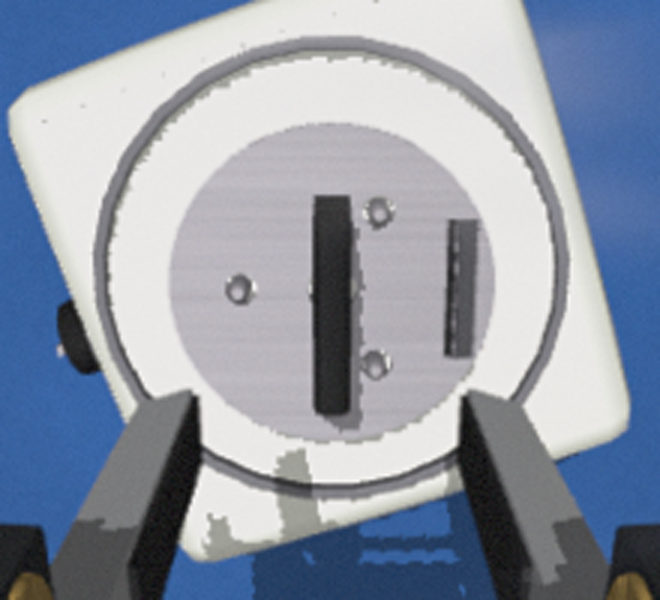

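The wrist view shows all three studs through the holes, at crop positions (240,289), (379,212) and (376,364). The disc top measures 0.1046 m (0.104 m expected) and is level, so it is home and released. Handing in.

```bash
python3 -c "
from bench import close_job
print(close_job())"
```

```text
the job is handed in; nothing more can be done
None
```

The slicing disc is home on the drive plate: all three studs show through its holes, it measures level to within 0.01 rad, the gripper has let go, and the job is handed in (no verdict came back).

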